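Lock the model carrier by feeling for the hidden index notch

ROBOT

A 6-joint arm with a two-finger parallel gripper is mounted at the origin on the work surface. World frame = base frame: x ahead of the robot, y to its left, z up, the work surface at z = 0. Lengths are in m, angles in degrees, forces in N, time in s.
With the tool pointing down it reaches from about 0.4 to 0.925 m from the base axis. Payload 12.5 kg.
Tool frame: the origin (TCP) lies on the centre line of the jaws, within the pads' length; the fingertips stand 17 mm ahead of it and the grasp point (between the pads) lies 2 mm behind it; z points along the fingers, y is the line along which they close (so a half turn about z gives the same grasp; the last joint's range is limited). The gripper opens to 95 mm and grips with 3 to 60 N. Pads are 20 mm wide; open, the fingers measure 119 mm over their backs; the gripper's body (75 mm by 180 mm) begins 59 mm behind the grasp point.
Start: joints at [-74.003, 28.126, 89.318, -0, 62.55, -6.05], TCP at [0.235, -0.579, 0.232] pointing down, gripper open.
Joint ranges: [-177.58, 177.58], [-47.91, 125.51], [2.72, 160], [-65.01, 245.01], [3.68, 167.84], [-153.87, 153.87]. Speed limits (degrees/s): [127.2, 127.2, 159.86, 180, 180, 180].

INTERFACE

Orientations are given as a 3x3 rotation matrix whose columns are the frame's x, y, z axes.
In Python, from station import ctrl, get_image, get_calibration, workorder gives the robot as it stands.
- The arm moves only by the tool servo_tool, never from a script. Its argument "steps" is a list of rows, each a list of 5 numbers: the opening, from 0 (shut) to 1 (fully open), then the shift along the world's x, y, z in m, then the turn about the world's z in rad. A call has 1 to 20 rows; each row is the pose to reach, as a shift and turn from the pose commanded when the call began; what a row does not reach only later rows make up. A row lasts 1/10 s, in which the tool goes at most 50 mm and 8.59 degrees, less where a joint would pass 70% of its speed; a pose out of reach is approached as far as the arm can. A call with a gripper value outside its range is refused whole. The fingers move at their own pace and stop on an object; "newtons" is the grip in N (left out, the last holds). Time passes only in rows, so rows that repeat a pose let the fingers close. It gives the time, the measured TCP pose, the force, the opening and the grip force at its end, in the units of the state.
- ctrl.read_state(): the state, without advancing time (a new reading comes with each control period).
- get_image(name): name is "scene" or "top" or "wrist"; returns (picture, depth): 384x512x3 uint8, red, green, blue; 384x512 float32, m along the optical axis (not along the pixel's ray), 0 where there is no reading.
- get_calibration(name): a dict with "mtx" (3x3 intrinsics, pixels), "view" (4x4, takes a point from world to camera coordinates). Camera axes: x right, y up, looking along -z (the intrinsics and any distortion apply to the point x, -y, -z); pixel columns grow to the right and rows downward; lengths in m; the calibration is good to about 2 mm. The wrist camera is an equidistant fisheye: a pixel r from the principal point sees the ray r / f radians off the axis. A picture is of the moment at which its call begins: read the wrist's pose just before it. get_calibration takes no time and is no camera call; for the wrist camera it gives the pose at the moment of the call.
- workorder.close_job(): hands the job in; it is judged then, once.
The state is a dict: "t": time; "joint_pos": joint angles; "joint_velocities": joint speeds; "effort": joint torques, N m; "eef_pos": TCP position; "orientation": TCP orientation; "contact_force": force on the tool from outside, world axes, zero at the start; "torque": the same for the moment, N m; "finger_gap": finger opening in m; "grasp_force": force on a finger pad.
Only numpy, scipy, OpenCV 4.12 (cv2) and the standard library are available. Lean on these libraries where they do the work, as an engineer would, in place of code of your own. Each camera call takes 0.05 s, during which the arm holds its last target. There are 200 camera calls.

TASK

Lock the model carrier: lift the locking key out of its stand, lower its round foot through the square mouth of the rail beside the mounted plaster model until it stands on the channel floor, and draw it with light pressure along the slit, foot under the cover, until it drops into the hidden index notch. Stop there, let the key go fully home, upright with its collar flat on the cover, and release it. Never load the key against the rail with more than about 20 N, and leave everything else where it is.

Things in the scene. Friction and masses are not known exactly. Their poses are not given: they have to be found in the camera images.
- key: Locking key, steel and aluminium, about 0.14 kg, 79 mm tall, starts upright in its stand. Origin: centre of the foot's underside; z up. Round foot 22 mm diameter, z 0 to 6 mm (lower edge bevelled 1 mm); neck 8 mm diameter, z 6 to 24; round collar 36 mm diameter, z 24 to 29; flat-sided grip above, z 29 to 79. When the key is home its origin is 8 mm above the table.
- grip (a point): Point to hold: the middle of the key's grip, on its axis, 58 mm above the foot's underside. The grip is a flat bar 30 mm (own x) by 16 mm (own y), 50 mm tall. Axes as the key's.
- stand: Key stand, fixed grey block 70 x 70 x 32 mm with a round hole (28 mm wide, 28 mm deep) in the middle of its top; the key's foot hangs in the hole and its collar rests on the top. Origin: centre of the underside.
- rail: Model-carrier rail, fixed, aluminium, 250 mm long (own x), 48 mm wide (own y), 32 mm high; origin at the centre of its underside, z up. A shelf on its +y side carries a plaster model (top 33 mm above the table, 34 to 90 mm from the centre line). A channel runs inside under a cover 5 mm thick (z 27 to 32) with a square mouth and a slit along y = 0. All rigid, no springs.
- mouth (a point): Centre of the cover's square mouth, 30 x 30 mm, on the cover's top face, at rail x = -78 mm, y = 0, z = 32. Only here can the key's foot go in. Axes as the rail's: x points from the mouth along the slit.
- slit_end (a point): Blind end of the slit, on the cover's top face, at rail x = +62 mm. The slit is 13 mm wide and runs straight from the mouth to here. The key's neck runs in it with the foot captive beneath the cover. Axes as the rail's.
- channel_floor (a point): Point on the rail's centre line at floor level, z = 18 mm, x = 0. The floor is two ledges, one each side of a trench. A foot on it has 3 mm free above and its collar is 10 mm clear of the cover. Somewhere under the cover, centred between x = -35 and +35 mm, new each time and unseen, a notch 24 mm long (in x) cuts both ledges: the foot drops 10 mm into it with 2 to 3 mm play along x.
- model_a: Bystander: loose plaster model, horseshoe shape, 27 mm high; origin at the centre of its underside.
- model_b: Bystander: second loose plaster model, 23 mm high; origin at the centre of its underside.
- bowl: Bystander: mixing bowl, 120 mm across, 65 mm high; origin at the centre of its underside.
- jar: Bystander: closed jar, 60 mm across, 75 mm high; origin at the centre of its underside.
- spatula: Bystander: spatula lying flat, 200 mm long; origin under its middle.
- tray: Bystander: shallow open tray, 100 x 140 x 30 mm; origin at the centre of its underside.
Mind the look-alikes: they are no part of the job. What is shaped like the key but green or red is not meant. Leave any black or green look-alike of the stand alone.

How it is judged:
By the outcome, as a careful person would: the job done as asked, in the order asked, and still so for the second after the job is handed in, with the robot touching nothing.
It also fails if it takes over 72 s, if anything falls off the work surface, if the arm or the gripper's body presses on something with over 40 N, if the wrist force passes 120 N, or if a joint passes its speed limit or range.

## Working session

There is one attempt and no reset: what is moved stays moved. The work goes in short steps, Python scripts to look and compute and a tool call to move; the robot and the scene stay as the last step left them, time stands still between calls to the robot, and variables do not carry over. Pictures are saved under pics/ and viewed, at most 10 in all, crops included, and the job is handed in when it is done.

Besides the shell and the picture viewer there is one more tool, called after "Request:" by a JSON object that holds its "name" and its "arguments", one argument or row to a line. servo_tool: Moves the arm, as the interface text tells. Its arguments: {"type":"object","properties":{"steps":{"type":"array"},"newtons":{"type":"number"}},"required":["steps"]}

```bash
mkdir -p pics; cat > h.py <<'E'
import numpy as np, cv2
from station import ctrl, get_image, get_calibration, workorder
def world(name, depth, cal=None):
    c=cal or get_calibration(name); K=np.array(c['mtx']); V=np.array(c['view'])
    v,u=np.mgrid[0:depth.shape[0],0:depth.shape[1]]
    x=(u-K[0,2])/K[0,0]; y=(v-K[1,2])/K[1,1]
    if name=='wrist':
        r=np.hypot(x,y)+1e-9; s=np.tan(r)/r; x=x*s; y=y*s
    P=np.stack([x*depth,-y*depth,-depth],-1)
    return (P-V[:3,3])@V[:3,:3]
E
python3 - <<'E'
from h import *
for n in ('top','scene'):
    im,d=get_image(n); np.savez(n,im=im,d=d)
    print(n,get_calibration(n).keys())
    cv2.imwrite(f'pics/{n}0.png',cv2.resize(im[:,:,::-1],(800,600)))
print(get_calibration('top'), ctrl.read_state())
E
```

```text
top dict_keys(['mtx', 'view'])
scene dict_keys(['mtx', 'view'])
{'mtx': array([[451.29581059,   0.        , 254.79449253],
       [  0.        , 451.29581059, 193.0050477 ],
       [  0.        ,   0.        ,   1.        ]]), 'view': array([[-0.02810414, -0.99947034, -0.01640729,  0.08909946],
       [ 0.99760815, -0.02908118,  0.0627077 , -0.56841637],
       [-0.06315163, -0.0146057 ,  0.99789706, -1.32554269],
       [ 0.        ,  0.        ,  0.        ,  1.        ]])} {'t': 0.1, 'joint_pos': array([-7.40045082e+01,  2.81599725e+01,  8.93456245e+01, -1.08445850e-04,
        6.25486222e+01, -6.04793821e+00]), 'joint_velocities': array([ 0.15050969, -0.09305221, -0.09482741,  0.08182525, -0.07246442,
       -0.00634791]), 'effort': array([ 3.15989368e-03, -6.13625836e+01, -2.58605254e+01,  6.94503752e-02,
        4.70270275e-02, -6.52371750e-05]), 'eef_pos': array([ 0.23456239, -0.57911295,  0.23113406]), 'orientation': array([[ 9.26899322e-01,  3.75309975e-01, -2.62379310e-04],
       [ 3.75310054e-01, -9.26898882e-01,  9.09201939e-04],
       [ 9.80334676e-05, -9.41212254e-04, -9.99999552e-01]]), 'contact_force': array([-0.39978249, -0.76358956, -0.33685334]), 'torque': array([-0.00870048, -0.00158917,  0.00955609]), 'grasp_force': 0.0, 'finger_gap': 0.09508087018677241}
```

View pics/top0.png

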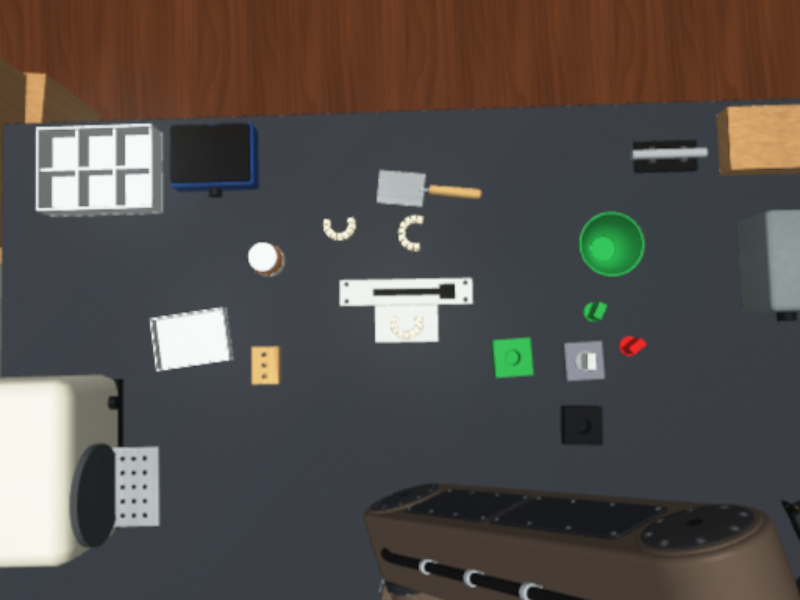

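View pics/scene0.png

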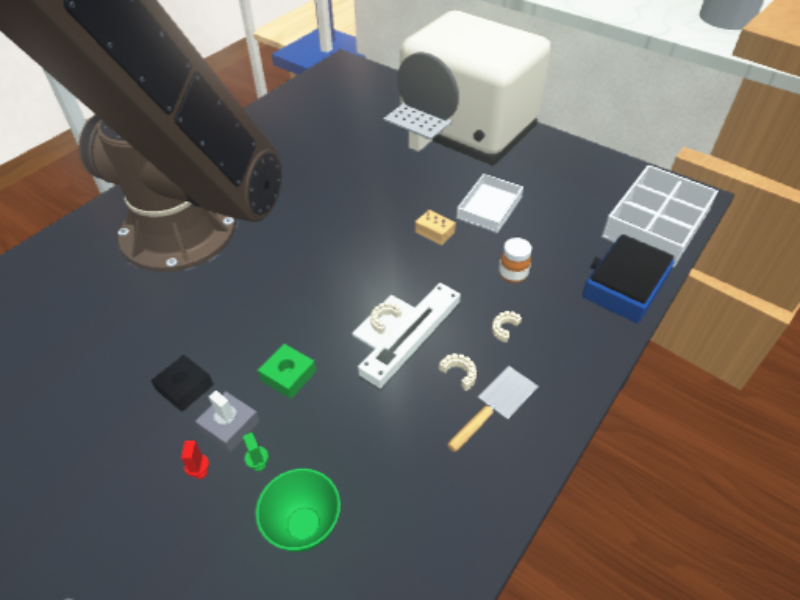

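The top view shows the grey stand with the metal key at (585,360), look-alikes green key (595,311), red key (631,346), green stand (513,357) and black stand (582,425). The rail is at (406,291) with its mouth at (447,291). The metal key in the grey stand fits. I'll measure it and confirm it in a crop.

```bash
python3 - <<'E'
from h import *
z=np.load('top.npz'); im,d=z['im'],z['d']; P=world('top',d); s=512/800
f=im.astype(int); sat=f.max(2)-f.min(2)
def box(u0,u1,v0,v1):
    m=np.zeros(d.shape,bool); m[int(v0*s):int(v1*s),int(u0*s):int(u1*s)]=1; return m&(d>0)
print('table',np.median(P[box(300,340,400,440)],0))
b=box(555,615,335,390)
for n,m in (('standtop',b&(abs(P[...,2]-.032)<.004)),('collar',b&(abs(P[...,2]-.037)<.002)),('grip',b&(P[...,2]>.075)),('rail',box(330,480,270,308)&(abs(P[...,2]-.032)<.006)&(f.min(2)>120)),('mouth',box(437,457,280,302)&(f.max(2)<80)),('slit',box(372,438,286,298)&(f.max(2)<80))):
    q=P[m]; r=cv2.minAreaRect(q[:,:2].astype(np.float32)*1000); print(n,len(q),q.mean(0).round(4),'z',q[:,2].min().round(3),q[:,2].max().round(3),r)
cv2.imwrite('pics/crop.png',cv2.resize(im[190:300,300:430,::-1],None,fx=5,fy=5,interpolation=cv2.INTER_CUBIC))
E
```

```text
table [3.51510921e-01 2.31426168e-01 3.49769078e-04]
standtop 400 [ 0.4483 -0.269   0.0324] z 0.028 0.036 ((448.6085205078125, -269.8247985839844), (69.97525787353516, 70.38072204589844), 1.4663810729980469)
collar 89 [ 0.4474 -0.2664  0.0364] z 0.035 0.039 ((448.40325927734375, -269.7795715332031), (68.61378479003906, 67.3185806274414), 3.944276809692383)
grip 62 [ 0.449  -0.2684  0.0868] z 0.076 0.093 ((449.77984619140625, -268.8456726074219), (14.506270408630371, 28.091428756713867), 89.30061340332031)
rail 1037 [0.5874 0.0664 0.0325] z 0.026 0.038 ((587.4454956054688, 59.949607849121094), (248.6057586669922, 47.98953628540039), 88.43583679199219)
mouth 89 [ 0.5892 -0.0193  0.013 ] z 0.0 0.033 ((588.8397827148438, -16.80093002319336), (33.378299713134766, 23.688426971435547), 88.02273559570312)
slit 122 [0.5912 0.0588 0.0075] z -0.004 0.022 ((591.4114990234375, 58.35201644897461), (9.113324165344238, 117.5624008178711), 0.5950223803520203)
```

View pics/crop.png

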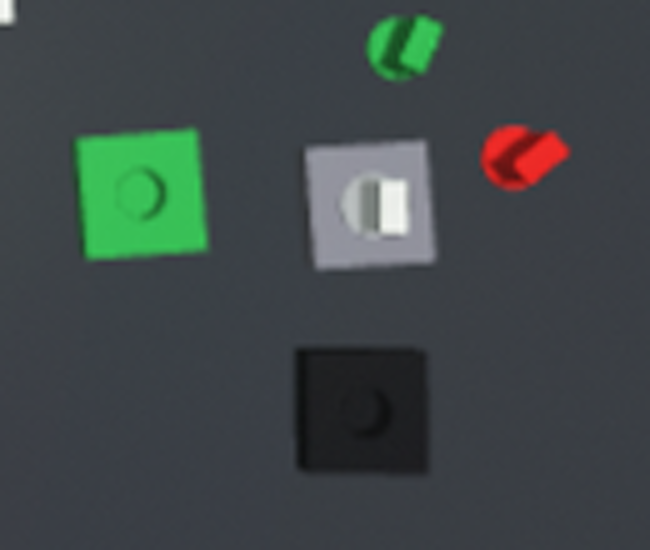

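The crop shows the metal key in the grey stand near (375,205), with the red and green look-alikes well apart from it. Key axis is about (0.449, −0.269), and the thin side lies along world y. I'll move above it.

Request:
{"name": "servo_tool", "arguments": {
  "steps": [
    [0.5, 0.027, 0.039, 0, -0.05],
    [0.5, 0.054, 0.078, 0, -0.1],
    [0.5, 0.081, 0.117, 0, -0.15],
    [0.5, 0.108, 0.155, 0, -0.2],
    [0.5, 0.135, 0.194, -0.02, -0.25],
    [0.5, 0.162, 0.233, -0.04, -0.3],
    [0.5, 0.188, 0.272, -0.06, -0.35],
    [0.5, 0.214, 0.31, -0.08, -0.397],
    [0.5, 0.214, 0.31, -0.08, -0.397],
    [0.5, 0.214, 0.31, -0.08, -0.397]
  ]
}}

```text
t: 1.1
eef_pos: [0.449, -0.2684, 0.1512]
orientation: [[1.0, -0.009, -0.001], [-0.009, -1.0, 0.001], [-0.001, -0.001, -1.0]]
contact_force: [0.3, 1.0, 0.6]
finger_gap: 0.0476
grasp_force: 0.0
```

```bash
cat > w.py <<'E'
from h import *
import sys
c=get_calibration('wrist'); im,d=get_image('wrist'); P=world('wrist',d,c); s=ctrl.read_state()
np.savez('w',im=im,d=d,P=P)
print(c['mtx'],s['eef_pos'],s['orientation'][:,1],s['contact_force'])
cv2.imwrite('pics/'+sys.argv[1],cv2.resize(im[:,:,::-1],(800,600)))
E
python3 w.py w1.png; python3 - <<'E'
from h import *
P=np.load('w.npz')['P']
for n,a,b,x0,y0,r in (('grip',.078,.092,.449,-.269,.03),('stand',.029,.034,.449,-.269,.06),('collar',.0355,.039,.449,-.269,.03)):
    m=(P[...,2]>a)&(P[...,2]<b)&(np.hypot(P[...,0]-x0,P[...,1]-y0)<r); q=P[m]
    if len(q): print(n,len(q),np.median(q,0),cv2.minAreaRect(q[:,:2].astype(np.float32)*1000))
E
```

```text
[[297.31863964   0.         257.36512639]
 [  0.         297.31863964 191.05945028]
 [  0.           0.           1.        ]] [ 0.44870061 -0.26948632  0.15168749] [-1.07300220e-02 -9.99942424e-01  1.20623925e-04] [-0.41619757  0.19993818  0.69229972]
grip 777 [ 0.4529751  -0.2717438   0.08751525] ((451.6182556152344, -271.60308837890625), (16.00844955444336, 29.272052764892578), 86.76756286621094)
stand 3675 [ 0.45967514 -0.27158431  0.03267151] ((451.1374816894531, -271.6373596191406), (70.0952377319336, 70.60965728759766), 2.2508866786956787)
collar 480 [ 0.45408814 -0.26556023  0.03770922] ((452.5043029785156, -271.3544921875), (32.602142333984375, 35.51014709472656), 1.751487135887146)
```

View pics/w1.png

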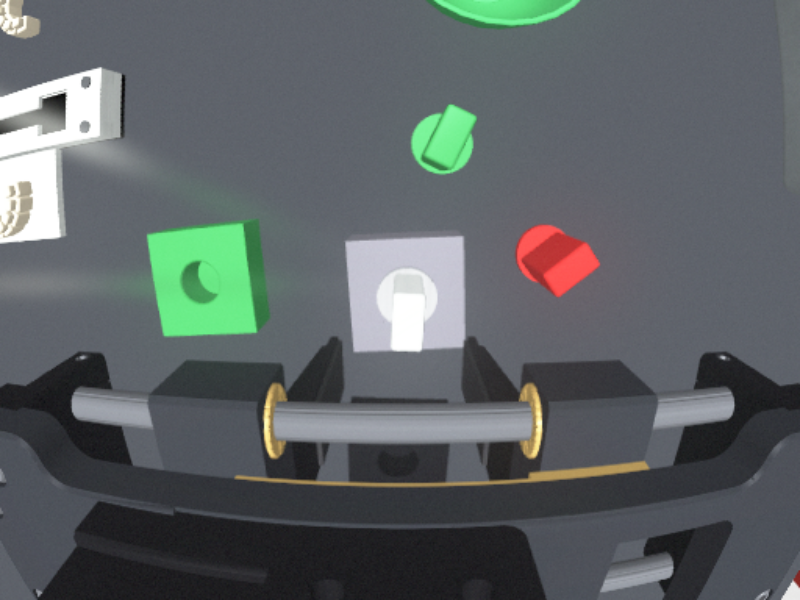

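Wrist view shows the key at (408,310) with its grip nearly centred between the fingers (340 and 465), offset about 2 mm toward −y. I'll descend and grip.

Request:
{"name": "servo_tool", "arguments": {
  "steps": [
    [0.5, 0.002, -0.002, -0.03, -0.02],
    [0.5, 0.002, -0.002, -0.06, -0.02],
    [0.5, 0.002, -0.002, -0.0875, -0.02],
    [0.5, 0.002, -0.002, -0.0875, -0.02],
    [0.5, 0.002, -0.002, -0.0875, -0.02],
    [0, 0.002, -0.002, -0.0875, -0.02],
    [0, 0.002, -0.002, -0.0875, -0.02],
    [0, 0.002, -0.002, -0.0875, -0.02],
    [0, 0.002, -0.002, -0.0875, -0.02],
    [0, 0.002, -0.002, -0.0875, -0.02],
    [0, 0.002, -0.002, -0.0875, -0.02],
    [0, 0.002, -0.002, -0.0875, -0.02],
    [0, 0.002, -0.002, -0.0875, -0.02]
  ],
  "newtons": 40
}}

```text
t: 2.45
eef_pos: [0.4508, -0.2713, 0.0646]
orientation: [[0.999, -0.032, 0.0], [-0.032, -0.999, -0.0], [0.0, 0.0, -1.0]]
contact_force: [-1.4, 0.7, 6.2]
finger_gap: 0.016
grasp_force: 40.0
```

Gripped, with a 16 mm gap as expected. I'll lift and travel to just short of the mouth, then look.

Request:
{"name": "servo_tool", "arguments": {
  "steps": [
    [0, 0, 0, 0.03, 0],
    [0, 0, 0, 0.06, 0],
    [0, 0.0, 0.0, 0.08, 0],
    [0, 0.015, 0.042, 0.08, 0],
    [0, 0.03, 0.084, 0.08, 0],
    [0, 0.045, 0.126, 0.08, 0],
    [0, 0.06, 0.168, 0.08, 0],
    [0, 0.075, 0.21, 0.08, 0],
    [0, 0.085, 0.251, 0.08, 0],
    [0, 0.085, 0.251, 0.08, 0],
    [0, 0.085, 0.251, 0.08, 0],
    [0, 0.085, 0.251, 0.08, 0]
  ]
}}

```text
t: 3.65
eef_pos: [0.5354, -0.0209, 0.144]
orientation: [[0.999, -0.033, -0.001], [-0.033, -0.999, -0.0], [-0.0, 0.0, -1.0]]
contact_force: [0.0, -1.2, -1.6]
finger_gap: 0.0158
grasp_force: 40.0
```

```bash
python3 w.py w2.png; python3 - <<'E'
from h import *
z=np.load('w.npz');P=z['P'];im=z['im'].astype(int)
g=(im.min(2)>100)&(abs(P[...,2]-.0325)<.003)&(abs(P[...,0]-.587)<.035)
q=P[g]; print(len(q),q.min(0),q.max(0))
# edges: bin along y, fit x edges of rail
ys=np.arange(-.06,.16,.01); A=[]
for y in ys:
    r=q[abs(q[:,1]-y)<.004]
    if len(r)>20: A.append((y,r[:,0].min(),r[:,0].max()))
A=np.array(A);print(A.round(4)); 
E
```

```text
[[297.31863964   0.         257.36512639]
 [  0.         297.31863964 191.05945028]
 [  0.           0.           1.        ]] [ 0.53540627 -0.02124098  0.14407785] [-3.33406476e-02 -9.99444033e-01  1.62421361e-04] [-0.1703453  -0.92744493 -0.90777763]
9525 [ 0.56441854 -0.06708401  0.02950549] [0.6154994  0.18420618 0.03543123]
[[-0.06    0.565   0.6122]
 [-0.05    0.5644  0.6123]
 [-0.04    0.5647  0.6125]
 [-0.03    0.5649  0.6127]
 [-0.02    0.5651  0.6122]
 [-0.01    0.5647  0.6126]
 [ 0.      0.5649  0.6131]
 [ 0.01    0.5653  0.6136]
 [ 0.02    0.5657  0.6133]
 [ 0.03    0.5661  0.6132]
 [ 0.04    0.5658  0.6139]
 [ 0.05    0.566   0.6137]
 [ 0.06    0.5661  0.6136]
 [ 0.07    0.5662  0.6137]
 [ 0.08    0.5663  0.6143]
 [ 0.09    0.5662  0.6147]
 [ 0.1     0.5667  0.6137]
 [ 0.11    0.5667  0.6144]
 [ 0.12    0.5671  0.6148]
 [ 0.13    0.5668  0.6151]
 [ 0.14    0.5671  0.6146]
 [ 0.15    0.5672  0.6147]]
```

View pics/w2.png

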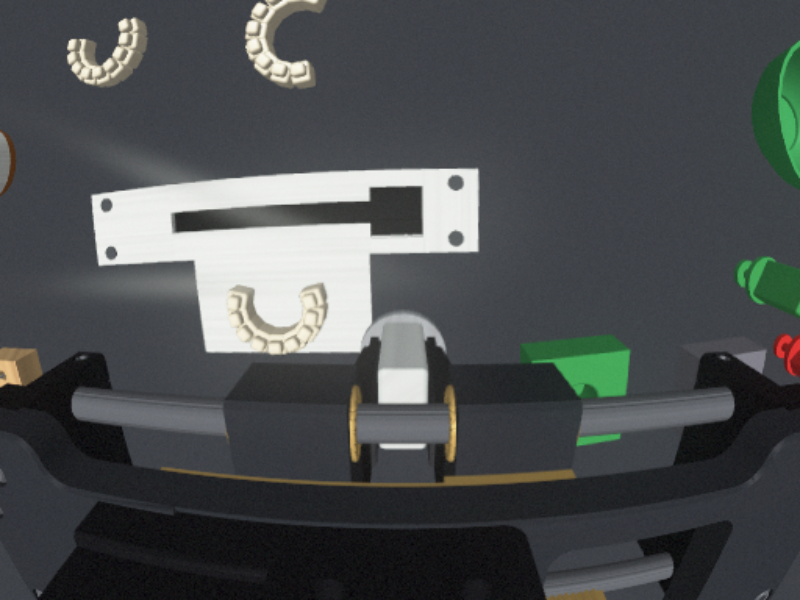

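Wrist view shows the mouth at about (396,210), slit running left to (172,222), and the held key at (404,330). I'll measure the key's collar and the mouth in this same picture so they share any bias.

```bash
cat > m.py <<'E'
from h import *
from scipy.optimize import least_squares
z=np.load('w.npz');P=z['P'];im=z['im'].astype(int)
T=ctrl.read_state()['eef_pos']
m=(abs(P[...,2]-(T[2]-.0275))<.003)&(np.hypot(P[...,0]-T[0],P[...,1]-T[1])<.024)&(P[...,0]>T[0]+.009)
q=P[m]; print('collar pts',len(q),q[:,2].mean(),q.max(0)-T,q.min(0)-T)
hull=cv2.convexHull(q[:,:2].astype(np.float32))[:,0]; h=hull[hull[:,0]>T[0]+.011]
f=least_squares(lambda p:np.hypot(h[:,0]-p[0],h[:,1]-p[1])-.018,T[:2],loss='soft_l1',f_scale=.0005); print('collar c',f.x,f.x-T[:2],abs(f.fun).max())
# plane z=.032 intersections by camera rays
c=get_calibration('wrist');V=np.array(c['view']);C=-V[:3,:3].T@V[:3,3]
R=P-C; t=(.032-C[2])/R[...,2]; Q=C+R*t[...,None]
w=im.min(2)>100
a=(Q[...,1]>-.04)&(Q[...,1]<.0)&(abs(Q[...,0]-.589)<.019)
M=Q[a&~w]; 
mm=M[abs(M[:,0]-.589)>.010]; print('mouth y',np.percentile(mm[:,1],[1,99])); mm=M[abs(M[:,1]+.019)<.008]; print('mouth x',mm[:,0].min(),mm[:,0].max())
for y in (.01,.03,.05,.07,.09,.11):
    b=(abs(Q[...,1]-y)<.006)&(abs(Q[...,0]-.59)<.014)&~w
    print('slit',y,Q[b][:,0].min(),Q[b][:,0].max())
e=Q[(Q[...,1]>.09)&(Q[...,1]<.15)&(abs(Q[...,0]-.59)<.004)&~w]; print('slit end',e[:,1].max())
E
python3 m.py
```

```text
collar pts 342 0.116797630411522 [ 0.01823218  0.01538348 -0.02484656] [ 0.00906746 -0.01607111 -0.03042283]
collar c [ 0.53559484 -0.02146778] [ 0.00018857 -0.0002268 ] 0.0001606312978153293
mouth y [-0.03394394 -0.00554657]
mouth x 0.5760146618006257 0.6029869762620682
slit 0.01 0.5834653291266567 0.595656728112661
slit 0.03 0.5844130246129652 0.5954471986323548
slit 0.05 0.5848581220938498 0.5960029745267038
slit 0.07 0.5844310596771236 0.5957780493741335
slit 0.09 0.5843959149131145 0.5965703482068716
slit 0.11 0.5849077862232667 0.5965479528487478
slit end 0.11811199548217272
```

Collar axis is within 0.3 mm of the TCP. Mouth centre is about (0.5895, −0.020), and the slit slope is about 0.011 in x per y. I'll move over the mouth and lower to 3 mm above the floor.

Request:
{"name": "servo_tool", "arguments": {
  "steps": [
    [0, 0.02, 0.001, 0, 0],
    [0, 0.04, 0.001, 0, 0],
    [0, 0.054, 0.001, 0, 0],
    [0, 0.054, 0.001, -0.01, 0],
    [0, 0.054, 0.001, -0.03, 0],
    [0, 0.054, 0.001, -0.045, 0],
    [0, 0.054, 0.001, -0.052, 0],
    [0, 0.054, 0.001, -0.056, 0],
    [0, 0.054, 0.001, -0.06, 0],
    [0, 0.054, 0.001, -0.064, 0],
    [0, 0.054, 0.001, -0.066, 0],
    [0, 0.054, 0.001, -0.066, 0],
    [0, 0.054, 0.001, -0.066, 0]
  ]
}}

```text
t: 5.0
eef_pos: [0.5897, -0.0193, 0.0784]
orientation: [[0.999, -0.032, 0.0], [-0.032, -0.999, -0.0], [0.0, 0.0, -1.0]]
contact_force: [-0.2, -0.1, -0.9]
finger_gap: 0.0161
grasp_force: 40.0
```

Request:
{"name": "servo_tool", "arguments": {
  "steps": [
    [0, 0, 0, -0.001, 0],
    [0, 0, 0, -0.002, 0],
    [0, 0, 0, -0.003, 0],
    [0, 0, 0, -0.0035, 0],
    [0, 0, 0, -0.004, 0],
    [0, 0, 0, -0.0043, 0],
    [0, 0, 0, -0.0043, 0]
  ]
}}

```text
t: 5.7
eef_pos: [0.5896, -0.0193, 0.0745]
orientation: [[0.999, -0.032, 0.0], [-0.032, -0.999, -0.0], [0.0, 0.0, -1.0]]
contact_force: [-1.9, 0.3, 6.8]
finger_gap: 0.0159
grasp_force: 40.0
```

The foot is on the floor with about 7 N of pressure. The notch cannot engage before rail x ≈ −37, so I'll draw 38 mm along the slit first.

Request:
{"name": "servo_tool", "arguments": {
  "steps": [
    [0, 0, 0.002, 0, 0],
    [0, 0, 0.004, 0, 0],
    [0, 0, 0.006, 0, 0],
    [0, 0, 0.008, 0, 0],
    [0, 0, 0.01, 0, 0],
    [0, 0, 0.012, 0, 0],
    [0, 0, 0.014, 0, 0],
    [0, 0, 0.016, 0, 0],
    [0, 0, 0.018, 0, 0],
    [0, 0, 0.02, 0, 0],
    [0, 0, 0.022, 0, 0],
    [0, 0, 0.024, 0, 0],
    [0, 0, 0.026, 0, 0],
    [0, 0, 0.028, 0, 0],
    [0, 0.0003, 0.03, 0, 0],
    [0, 0.0003, 0.032, 0, 0],
    [0, 0.0003, 0.034, 0, 0],
    [0, 0.0003, 0.036, 0, 0],
    [0, 0.0003, 0.038, 0, 0],
    [0, 0.0003, 0.038, 0, 0]
  ]
}}

```text
t: 7.7
eef_pos: [0.5906, 0.0186, 0.0745]
orientation: [[0.999, -0.032, 0.002], [-0.032, -0.999, -0.001], [0.002, 0.0, -1.0]]
contact_force: [0.1, -0.7, 5.0]
finger_gap: 0.0157
grasp_force: 40.0
```

Request:
{"name": "servo_tool", "arguments": {
  "steps": [
    [0, 0, 0.001, -0.0001, 0],
    [0, 0, 0.002, -0.0001, 0],
    [0, 0, 0.003, -0.0001, 0],
    [0, 0, 0.003, -0.0001, 0]
  ]
}}

```text
t: 8.1
eef_pos: [0.5906, 0.0214, 0.0745]
orientation: [[0.999, -0.032, 0.002], [-0.032, -0.999, -0.001], [0.002, 0.001, -1.0]]
contact_force: [-0.3, -3.4, 5.6]
finger_gap: 0.0157
grasp_force: 40.0
```

Request:
{"name": "servo_tool", "arguments": {
  "steps": [
    [0, 0, 0.001, -0.0001, 0],
    [0, 0, 0.002, -0.0001, 0],
    [0, 0, 0.003, -0.0001, 0],
    [0, 0, 0.003, -0.0001, 0]
  ]
}}

```text
t: 8.5
eef_pos: [0.5907, 0.0243, 0.0745]
orientation: [[0.999, -0.032, 0.002], [-0.032, -0.999, -0.001], [0.002, 0.001, -1.0]]
contact_force: [-0.4, -3.4, 6.3]
finger_gap: 0.0158
grasp_force: 40.0
```

Request:
{"name": "servo_tool", "arguments": {
  "steps": [
    [0, 0, 0.001, 0, 0],
    [0, 0, 0.002, 0, 0],
    [0, 0, 0.003, 0, 0],
    [0, 0, 0.003, 0, 0]
  ]
}}

```text
t: 8.9
eef_pos: [0.5907, 0.0273, 0.0745]
orientation: [[0.999, -0.032, 0.002], [-0.032, -0.999, -0.001], [0.002, 0.001, -1.0]]
contact_force: [-0.2, -2.8, 6.7]
finger_gap: 0.0159
grasp_force: 40.0
```

Request:
{"name": "servo_tool", "arguments": {
  "steps": [
    [0, 0, 0.001, 0, 0],
    [0, 0, 0.002, 0, 0],
    [0, 0, 0.003, 0, 0],
    [0, 0, 0.003, 0, 0]
  ]
}}

```text
t: 9.3
eef_pos: [0.5907, 0.0304, 0.0745]
orientation: [[0.999, -0.032, 0.002], [-0.032, -0.999, -0.001], [0.002, 0.001, -1.0]]
contact_force: [0.4, -3.0, 6.5]
finger_gap: 0.0161
grasp_force: 40.0
```

Request:
{"name": "servo_tool", "arguments": {
  "steps": [
    [0, 0, 0.001, 0, 0],
    [0, 0, 0.002, 0, 0],
    [0, 0, 0.003, 0, 0],
    [0, 0, 0.003, 0, 0]
  ]
}}

```text
t: 9.7
eef_pos: [0.5907, 0.0333, 0.0745]
orientation: [[0.999, -0.032, 0.002], [-0.032, -0.999, -0.001], [0.002, 0.001, -1.0]]
contact_force: [-0.5, -4.3, 7.1]
finger_gap: 0.0158
grasp_force: 40.0
```

Request:
{"name": "servo_tool", "arguments": {
  "steps": [
    [0, 0, 0.001, 0, 0],
    [0, 0, 0.002, 0, 0],
    [0, 0, 0.003, 0, 0],
    [0, 0, 0.003, 0, 0]
  ]
}}

```text
t: 10.1
eef_pos: [0.5907, 0.0364, 0.0745]
orientation: [[0.999, -0.032, 0.002], [-0.032, -0.999, -0.001], [0.002, 0.001, -1.0]]
contact_force: [0.6, -4.3, 7.2]
finger_gap: 0.0155
grasp_force: 40.0
```

Request:
{"name": "servo_tool", "arguments": {
  "steps": [
    [0, 0, 0.001, 0, 0],
    [0, 0, 0.002, 0, 0],
    [0, 0, 0.003, 0, 0],
    [0, 0, 0.003, 0, 0]
  ]
}}

```text
t: 10.5
eef_pos: [0.5907, 0.0393, 0.0745]
orientation: [[0.999, -0.032, 0.002], [-0.032, -0.999, -0.001], [0.002, 0.001, -1.0]]
contact_force: [-0.4, -2.6, 6.5]
finger_gap: 0.0158
grasp_force: 40.0
```

Request:
{"name": "servo_tool", "arguments": {
  "steps": [
    [0, 0, 0.001, 0, 0],
    [0, 0, 0.002, 0, 0],
    [0, 0, 0.003, 0, 0],
    [0, 0, 0.003, 0, 0]
  ]
}}

```text
t: 10.9
eef_pos: [0.5907, 0.0423, 0.0745]
orientation: [[0.999, -0.032, 0.002], [-0.032, -0.999, -0.001], [0.002, 0.001, -1.0]]
contact_force: [-0.6, -3.5, 7.8]
finger_gap: 0.016
grasp_force: 40.0
```

Request:
{"name": "servo_tool", "arguments": {
  "steps": [
    [0, 0, 0.001, 0, 0],
    [0, 0, 0.002, 0, 0],
    [0, 0, 0.003, 0, 0],
    [0, 0, 0.003, 0, 0]
  ]
}}

```text
t: 11.3
eef_pos: [0.5907, 0.0453, 0.0745]
orientation: [[0.999, -0.032, 0.002], [-0.032, -0.999, -0.001], [0.002, 0.001, -1.0]]
contact_force: [0.2, -3.7, 6.8]
finger_gap: 0.0155
grasp_force: 40.0
```

Request:
{"name": "servo_tool", "arguments": {
  "steps": [
    [0, 0, 0.001, 0, 0],
    [0, 0, 0.002, 0, 0],
    [0, 0, 0.003, 0, 0],
    [0, 0, 0.003, 0, 0]
  ]
}}

```text
t: 11.7
eef_pos: [0.5907, 0.0484, 0.0745]
orientation: [[0.999, -0.032, 0.002], [-0.032, -0.999, -0.001], [0.002, 0.001, -1.0]]
contact_force: [0.8, -3.0, 7.0]
finger_gap: 0.0161
grasp_force: 40.0
```

Request:
{"name": "servo_tool", "arguments": {
  "steps": [
    [0, 0, 0.001, 0, 0],
    [0, 0, 0.002, 0, 0],
    [0, 0, 0.003, 0, 0],
    [0, 0, 0.003, 0, 0]
  ]
}}

```text
t: 12.1
eef_pos: [0.5907, 0.0515, 0.0744]
orientation: [[0.999, -0.032, 0.002], [-0.032, -0.999, -0.001], [0.002, 0.001, -1.0]]
contact_force: [0.2, -3.3, 6.2]
finger_gap: 0.0162
grasp_force: 40.0
```

Request:
{"name": "servo_tool", "arguments": {
  "steps": [
    [0, 0, 0.001, 0, 0],
    [0, 0, 0.002, 0, 0],
    [0, 0, 0.003, 0, 0],
    [0, 0, 0.003, 0, 0]
  ]
}}

```text
t: 12.5
eef_pos: [0.5905, 0.0546, 0.0742]
orientation: [[0.999, -0.032, 0.002], [-0.032, -0.999, -0.0], [0.002, 0.0, -1.0]]
contact_force: [0.6, -2.6, 4.9]
finger_gap: 0.016
grasp_force: 40.0
```

The tool dips and the force eases: the foot is reaching the notch. I'll use finer steps.

Request:
{"name": "servo_tool", "arguments": {
  "steps": [
    [0, 0, 0.0005, 0, 0],
    [0, 0, 0.001, 0, 0],
    [0, 0, 0.001, 0, 0]
  ]
}}

```text
t: 12.8
eef_pos: [0.5904, 0.0556, 0.074]
orientation: [[0.999, -0.032, 0.001], [-0.032, -0.999, -0.0], [0.001, 0.0, -1.0]]
contact_force: [0.4, -2.3, 5.0]
finger_gap: 0.0159
grasp_force: 40.0
```

Request:
{"name": "servo_tool", "arguments": {
  "steps": [
    [0, 0, 0.0005, 0, 0],
    [0, 0, 0.001, 0, 0],
    [0, 0, 0.001, 0, 0]
  ]
}}

```text
t: 13.1
eef_pos: [0.5899, 0.0569, 0.0735]
orientation: [[0.999, -0.032, -0.0], [-0.032, -0.999, 0.0], [-0.0, -0.0, -1.0]]
contact_force: [1.3, -1.2, 0.9]
finger_gap: 0.016
grasp_force: 40.0
```

The support is gone, so the foot is over the notch. I'll centre it in the play and lower gently.

Request:
{"name": "servo_tool", "arguments": {
  "steps": [
    [0, 0, 0.0005, 0, 0],
    [0, 0, 0.001, 0, 0],
    [0, 0, 0.001, -0.0005, 0],
    [0, 0, 0.001, -0.001, 0],
    [0, 0, 0.001, -0.0015, 0],
    [0, 0, 0.001, -0.0015, 0]
  ]
}}

```text
t: 13.7
eef_pos: [0.5898, 0.0577, 0.072]
orientation: [[0.999, -0.032, -0.0], [-0.032, -0.999, -0.0], [-0.0, 0.0, -1.0]]
contact_force: [0.1, 0.3, -2.2]
finger_gap: 0.0159
grasp_force: 40.0
```

Request:
{"name": "servo_tool", "arguments": {
  "steps": [
    [0, 0, 0, -0.0007, 0],
    [0, 0, 0, -0.0014, 0],
    [0, 0, 0, -0.0021, 0],
    [0, 0, 0, -0.0028, 0],
    [0, 0, 0, -0.0034, 0],
    [0, 0, 0, -0.004, 0],
    [0, 0, 0, -0.0046, 0],
    [0, 0, 0, -0.0052, 0],
    [0, 0, 0, -0.0058, 0],
    [0, 0, 0, -0.0064, 0],
    [0, 0, 0, -0.0068, 0],
    [0, 0, 0, -0.0068, 0]
  ]
}}

```text
t: 14.9
eef_pos: [0.5899, 0.0577, 0.0653]
orientation: [[0.999, -0.032, -0.0], [-0.032, -0.999, -0.0], [-0.0, 0.0, -1.0]]
contact_force: [-0.0, 1.3, -1.1]
finger_gap: 0.0161
grasp_force: 40.0
```

Request:
{"name": "servo_tool", "arguments": {
  "steps": [
    [0, 0, 0, -0.0003, 0],
    [0, 0, 0, -0.0006, 0],
    [0, 0, 0, -0.0009, 0],
    [0, 0, 0, -0.0011, 0],
    [0, 0, 0, -0.0011, 0]
  ]
}}

```text
t: 15.4
eef_pos: [0.5899, 0.0577, 0.0645]
orientation: [[0.999, -0.032, 0.0], [-0.032, -0.999, -0.0], [0.0, 0.0, -1.0]]
contact_force: [-2.1, 0.8, 4.5]
finger_gap: 0.0156
grasp_force: 40.0
```

It is seated: z matches the home height and there is a light contact. I'll release and withdraw.

Request:
{"name": "servo_tool", "arguments": {
  "steps": [
    [0.2, 0, 0, 0, 0],
    [0.25, 0, 0, 0, 0],
    [0.35, 0, 0, 0, 0],
    [0.4, 0, 0, 0, 0],
    [0.4, 0, 0, 0, 0],
    [0.4, 0, 0, 0, 0],
    [0.4, 0, 0, 0.01, 0],
    [0.4, 0, 0, 0.03, 0],
    [0.4, 0, 0, 0.06, 0],
    [0.4, 0, 0, 0.09, 0],
    [0.4, -0.04, 0, 0.12, 0],
    [0.4, -0.07, 0, 0.12, 0],
    [0.4, -0.07, 0, 0.12, 0],
    [0.4, -0.07, 0, 0.12, 0]
  ]
}}

```text
t: 16.8
eef_pos: [0.5203, 0.0577, 0.1852]
orientation: [[0.999, -0.032, 0.002], [-0.032, -0.999, -0.0], [0.002, 0.0, -1.0]]
contact_force: [1.9, -0.4, 0.0]
finger_gap: 0.0381
grasp_force: 0.0
```

```bash
python3 w.py w3.png; python3 - <<'E'
from h import *
z=np.load('w.npz');P=z['P']
for n,a,b,r in (('collar',.0345,.040,.022),('gripTop',.084,.092,.03),('cover',.0305,.0335,.05)):
    q=P[(P[...,2]>a)&(P[...,2]<b)&(np.hypot(P[...,0]-.59,P[...,1]-.058)<r)]
    if len(q): print(n,len(q),q.mean(0).round(4),q[:,2].std(),cv2.minAreaRect(q[:,:2].astype(np.float32)*1000))
    A=np.c_[q[:,:2]-q[:,:2].mean(0),np.ones(len(q))]; print(np.linalg.lstsq(A,q[:,2],rcond=None)[0])
E
```

```text
[[297.31863964   0.         257.36512639]
 [  0.         297.31863964 191.05945028]
 [  0.           0.           1.        ]] [0.52073972 0.05766614 0.18477733] [-3.22556416e-02 -9.99479649e-01  6.47252036e-05] [0.10755804 0.01402066 0.32132606]
collar 353 [0.59   0.0565 0.0377] 0.0008357462257682803 ((591.821044921875, 55.90702819824219), (38.80096435546875, 31.670555114746094), 85.3808822631836)
[-0.00754547  0.00439638  0.03768809]
gripTop 682 [0.5904 0.0572 0.0874] 0.0008762961619653792 ((590.1754150390625, 57.306007385253906), (16.114992141723633, 29.104360580444336), 88.2342300415039)
[-0.00216072 -0.00686222  0.08739861]
cover 2210 [0.5902 0.0583 0.0325] 0.0006047658918554907 ((590.2235107421875, 58.0215950012207), (98.17745971679688, 48.29301834106445), 89.4422836303711)
[ 8.96894764e-04 -2.45630892e-05  3.24808021e-02]
```

View pics/w3.png

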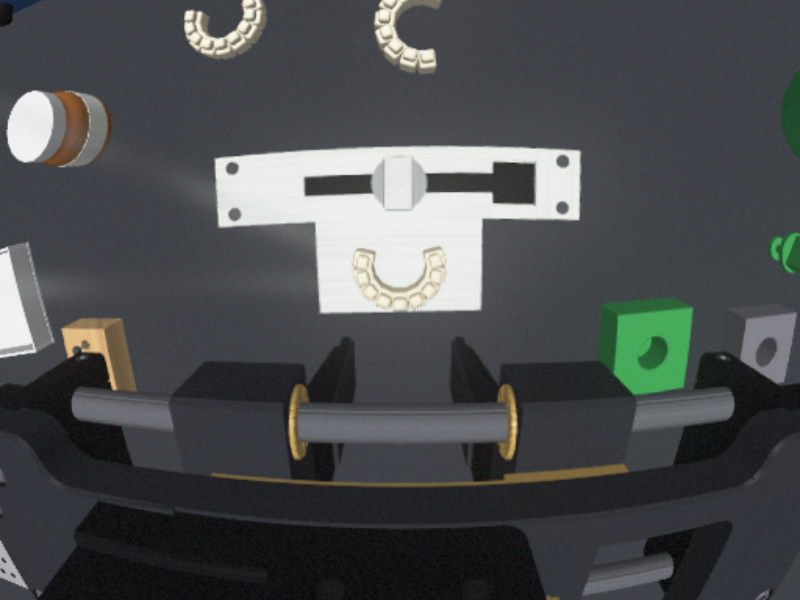

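The key stands upright at (398,183), its collar on the cover and its top at 87 mm as it should be. The hand is clear of it. I'll hand in the job.

```bash
python3 -c "
from station import workorder
print(workorder.close_job())"
```

```text
the job is handed in; nothing more can be done
None
```

The key dropped into the index notch near rail x ≈ −1 mm, sits upright with its collar flat on the cover, is released, and the job is handed in; the highest force read on the tool was about 9 N, and it took about 17 s.

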